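Lock three border dies into the foil-blocking chase

ROBOT

A 6-joint arm with a two-finger parallel gripper is mounted at the origin on a cart in front of the work surface, level with it; the furniture and walls round the work are solid. World frame = base frame: x ahead of the robot, y to its left, z up, the work surface at z = 0. Lengths are in mm, angles in rad, forces in N, time in s.
With the tool pointing down it reaches from about 275 to 750 mm from the base axis. Payload 10.2 kg.
Tool frame: the origin (TCP) lies between the finger pads; the fingertips stand 8 mm ahead of it and the grasp point (between the pads) lies 11 mm behind it; z points along the fingers, y is the line along which they close (so a half turn about z gives the same grasp; the last joint's range is limited). The gripper opens to 85 mm and grips with 20 to 120 N. Pads are 22 mm wide; open, the fingers measure 114 mm over their backs; the gripper's body (76 mm by 85 mm) begins 54 mm behind the grasp point. The pads swing forward as they close: fully open they stand 13 mm farther back than shut.
Start: joints at [-1.495, 0.313, 1.498, -0, 1.331, -0.223], TCP at [154.533, -501.748, 239.294] pointing down, gripper open.
Joint ranges: [-2.94, 2.94], [-0.97, 2.17], [0.19, 2.56], [-1.23, 4.37], [0.02, 3.11], [-2.88, 2.88]. Speed limits (rad/s): [2.39, 2.39, 3.01, 3.14, 3.14, 3.14].

INTERFACE

Orientations are given as a unit quaternion [w, x, y, z].
In Python, from rig import * gives the robot as it stands.
- The arm moves only by the shell command python3 -m handwheel 'ROWS' [FORCE]. ROWS is JSON, a list that holds one entry, the list of rows, each a list of 7 numbers: the shift along the world's x, y, z in mm, then the turn, a rotation vector about the world's x, y, z in degrees, then the opening, from -1 (shut) to 1 (fully open). A call has 1 to 8 rows; each row shifts and turns the commanded pose from where the row before left it; what a row does not reach is not made up. A row lasts 1/8 s, in which the tool goes at most 62.5 mm and 10.7 degrees, less where a joint would pass 70% of its speed; a pose out of reach is approached as far as the arm can. A call is refused whole if a number of a shift passes 62.5 or a number of a turn 10.7, either way. A call with a gripper value outside its range is refused whole. The fingers move at their own pace and stop on an object; FORCE is the grip in N (left out, the last holds). Time passes only in rows, so rows that do not move let the fingers close. It gives the time, the measured TCP pose, the force, the opening and the grip force at its end, in the units of the state.
- sense(): the state, without advancing time (a new reading comes with each control period).
- capture(name): name is "side" or "top" or "wrist"; returns a dict with "image" (400x640x3 uint8, red, green, blue), "fx", "fy", "cx", "cy" (pixels), "dist_coeffs" ([k1, k2, p1, p2, k3] as OpenCV has them; the pictures are not rectified), "rvec" (rotation vector, rad) and "tvec" (3), from world to camera coordinates, as OpenCV has them; the wrist camera has in their place "hand_eye" (4x4, takes a point from camera to tool coordinates, whose origin is the TCP and whose axes are the flange's). Camera axes: x right, y down, z forward; pixel columns grow to the right and rows downward; lengths in mm; the calibration is good to about 2 mm. A picture is of the moment at which its call begins: read the wrist's pose just before it. There is no depth.
- finish_job(): hands the job in; it is judged then, once.
The state is a dict: "time_s": time; "joints": joint angles; "dq": joint speeds; "tau": joint torques, N m; "eef_pos": TCP position; "ee_rot": TCP orientation; "force": force on the tool from outside, world axes, zero at the start; "wrist_torque": the same for the moment, N m; "grip_width": opening from 0.0 (shut) to 1.0 (fully open); "grip_force": force on a finger pad.
Only numpy, scipy, OpenCV 4.12 (cv2) and the standard library are available. Lean on these libraries where they do the work, as an engineer would, in place of code of your own. Each camera call takes 0.05 s, during which the arm holds its last target. There are 200 camera calls.

TASK

First stand the wide die, which lies on its side, upright on the bench and let go of it, so that you can take it again from above. Then load the channel of the steel chase in order from its end stop, feet flat on the channel floor: the narrow die (one dot), slid under the lips right up to the stop, then the middle die (two dots), slid up against it, and last the wide die (three dots), set down in the open gap in front of the jaw. Finally swing the cam lever towards the robot until the row is clamped firmly without gaps, and leave the lever locked and the other things on the bench where they are.

Things in the scene. Friction and masses are not known exactly. Their poses are not given: they have to be found in the camera images.
- chase: Steel chase fixed to the bench, base 80 (x) x 187 (y -107 to +80) mm; origin on the bench under the channel, z up. Channel along y at x = 0: floor 6 mm above the bench, 40 mm between walls, rails 20 mm high, outer faces at x = +-34. End stop, face at y = +60: 68 wide up to 22 mm above the bench, a tongue 16 wide up to 50. Dies end centred at y = +50 (narrow), +25 (middle), -10 (wide)
- chase_stop (a point): Point on the channel floor at the foot of the end stop's face, on the channel's axis, 6 mm above the bench; axes as the chase: y runs along the channel into the stop, z up. From here 48 mm back (to chase y = +12) two lips cover the channel's edges: underside 10 mm above the channel floor, top 20 mm above the bench, 29 mm clear between them
- chase_window (a point): Point on the channel floor in the middle of the loading gap (chase y = -12.5), axes as the chase. The gap is open above, 49 mm long, from the lips (chase y = +12) to the open jaw's face (chase y = -37), 40 mm wide between rails 20 mm high. One, two and three brass dots on the base's near edge mark the three places
- chase_jaw: Steel jaw, 38 wide, 16 thick, top 50 mm above the bench, that the cam pushes up to 13 mm along the channel towards the stop. Its origin coincides with the chase's origin when open and moves with the jaw in the chase's +y; its clamping face lies 37 mm on the -y side of that origin
- cam_lever (a joint): Angle of the cam lever: 0 = open, pointing along the chase's -y; grows to at most 1.68 rad as it swings clockwise seen from above, to the chase's -x (robot) side. The jaw advances 7.6 mm per rad, meets the loaded dies at about 0.9 rad and is tight at about 0.95 to 1.2. It stays where left. Free, it takes about 5 N at the knob; firmly clamped, 8 to 12 N
- cam_pivot (a point): Point on the lever's vertical pivot axis, 20 mm above the bench, at chase y = -72.
- cam_knob (a point): Middle of the grip of the lever's upright black round knob, 75 mm from the pivot, 46 mm above the bench; the knob is 19 mm in diameter and stands from 25 to 59 mm above the bench on the lever's end; the steel arm under it is 15 to 24 mm above the bench
- die_narrow: Narrow border die, standing: steel foot 36 (x) x 20 (y) x 7 mm, above it an aluminium shank with brass face 24 (x) x 20 (y), 60 mm high over all; 0.15 kg. Origin at the centre of the foot's underside, z up to the face. One punch dot on the foot's ends. In the channel its x lies across and its y along the channel (either way round).
- die_middle: Middle border die, standing: as the narrow one but 30 mm along y (foot 36 x 30 x 7, shank 24 x 30, 60 high); 0.2 kg; two punch dots. Origin at the centre of the foot's underside, z up to the face.
- die_wide: Wide border die: as the others but 40 mm along y (foot 36 x 40 x 7, shank 24 x 40, 60 high); 0.26 kg; three punch dots. Origin at the centre of the foot's underside, z towards the face. It starts lying on its +y side: z level, face pointing roughly to the robot's left, x level, y down, so origin 20 mm above the bench.
- thread_spool_1: Bystander: wooden spool of pale thread, 42 across, 52 high, behind the chase; origin at its underside.
- weight_1: Bystander: cloth-covered iron weight 55 x 110 x 45 mm; origin at its underside.
- bone_folder: Bystander: flat pale bone folder 24 x 147 x 8 mm lying between the robot and the chase; origin at its underside.
- glue_pot: Bystander: stoneware paste pot 72 across, 65 high, to the right of the work; origin at its underside.
Mind the look-alikes: they are no part of the job. What is shaped like the die_middle but orange or pink is not meant.

How it is judged (in metres and radians):
On the way, in this order (a step that is already met when the one before it is completed fails the run):
1. the wide die stands on its foot on the bench, let go (angle between die_wide's own z axis and vertical below 0.06 rad and height (world z) of die_wide below 0.003 m and linear speed of die_wide below 0.02 m/s and contact force between the fingers and die_wide below 0.3 N), for 0.2 s.
2. the narrow die stands in the channel against the end stop (gap under 4 mm), let go (x of die_narrow in the frame of chase_stop between -0.004 and 0.004 m and y of die_narrow in the frame of chase_stop between -0.014 and -0.008 m and z of die_narrow in the frame of chase_stop between -0.003 and 0.0025 m and angle between die_narrow's own z axis and vertical below 0.06 rad and angle between the x axis of die_narrow and the x axis of chase, either way round below 0.12 rad and contact force between the fingers and die_narrow below 0.3 N), for 0.2 s.
3. the middle die stands in the channel against the narrow one (under 7 mm of gaps in all), let go (x of die_middle in the frame of chase_stop between -0.004 and 0.004 m and y of die_middle in the frame of chase_stop between -0.042 and -0.033 m and z of die_middle in the frame of chase_stop between -0.003 and 0.0025 m and angle between die_middle's own z axis and vertical below 0.06 rad and angle between the x axis of die_middle and the x axis of chase, either way round below 0.12 rad and contact force between the fingers and die_middle below 0.3 N), for 0.2 s.
4. the wide die stands on the channel floor between the middle die and the jaw, let go (x of die_wide in the frame of chase_stop between -0.004 and 0.004 m and y of die_wide in the frame of chase_stop between -0.082 and -0.067 m and z of die_wide in the frame of chase_stop between -0.003 and 0.0025 m and angle between die_wide's own z axis and vertical below 0.06 rad and angle between the x axis of die_wide and the x axis of chase, either way round below 0.12 rad and contact force between the fingers and die_wide below 0.3 N), for 0.2 s.
At the end, for the whole second after the job is handed in: All three dies stand upright (within 0.06 rad) and square (0.12 rad) on the channel floor in the order narrow, middle, wide from the end stop, each within 2.5 mm of its place with no gaps, and the jaw, locked by the lever at rest, presses on the wide die with more than 5 N (x of die_narrow in the frame of chase_stop between -0.004 and 0.004 m and y of die_narrow in the frame of chase_stop between -0.0125 and -0.008 m and z of die_narrow in the frame of chase_stop between -0.003 and 0.0025 m and angle between each of die_narrow, die_middle, die_wide's own z axis and vertical below 0.06 rad and angle between the x axis of each of die_narrow, die_middle, die_wide and the x axis of chase, either way round below 0.12 rad and x of die_middle in the frame of chase_stop between -0.004 and 0.004 m and y of die_middle in the frame of chase_stop between -0.0375 and -0.0325 m and z of die_middle in the frame of chase_stop between -0.003 and 0.0025 m and x of die_wide in the frame of chase_stop between -0.004 and 0.004 m and y of die_wide in the frame of chase_stop between -0.0725 and -0.067 m and z of die_wide in the frame of chase_stop between -0.003 and 0.0025 m and contact force between chase_jaw and die_wide above 5 N and velocity of joint cam_lever between -0.05 and 0.05 rad/s); the robot touches nothing.
It fails at once if a bystander (spool, weight, bone folder, paste pot) is shifted by more than 25 mm (distance of any of thread_spool_1, weight_1, bone_folder, glue_pot from where it was at the start of the episode above 0.025 m).
It also fails if it takes over 72 s, if anything falls off the work surface, if the arm or the gripper's body presses on something with over 40 N, if the wrist force passes 120 N, or if a joint passes its speed limit or range.

## Working session

There is one attempt and no reset: what is moved stays moved. The work goes in short steps, Python scripts to look and compute and a shell command to move; the robot and the scene stay as the last step left them, time stands still between calls to the robot, and variables do not carry over. Pictures are saved under pics/ and viewed, at most 10 in all, crops included, and the job is handed in when it is done.

```bash
mkdir -p pics; ls; cat > h.py <<'E'
from rig import *
import numpy as np, cv2
from scipy.spatial.transform import Rotation as R
def cam(c,st=None):
    K=np.array([[c["fx"],0,c["cx"]],[0,c["fy"],c["cy"]],[0,0,1.]]);d=np.array(c["dist_coeffs"],float)
    if "hand_eye" in c:
        q=st["ee_rot"];T=np.eye(4);T[:3,:3]=R.from_quat([q[1],q[2],q[3],q[0]]).as_matrix();T[:3,3]=st["eef_pos"]
        M=np.linalg.inv(T@np.array(c["hand_eye"]));Rm,t=M[:3,:3],M[:3,3]
    else: Rm=cv2.Rodrigues(np.array(c["rvec"],float))[0];t=np.array(c["tvec"],float).ravel()
    return K,d,Rm,t
def ray(cm,uv,z):
    K,d,Rm,t=cm;p=cv2.undistortPoints(np.array(uv,float).reshape(-1,1,2),K,d)[:,0]
    D=np.c_[p,np.ones(len(p))]@Rm;C=-Rm.T@t
    return C+D*((np.asarray(z)-C[2])/D[:,2])[:,None]
def proj(cm,P):
    K,d,Rm,t=cm;return cv2.projectPoints(np.array(P,float).reshape(-1,1,3),cv2.Rodrigues(Rm)[0],t,K,d)[0][:,0]
def shot(n,save=None):
    st=sense();c=capture(n)
    if save: cv2.imwrite("pics/"+save+".png",c["image"][:,:,::-1])
    return c["image"],cam(c,st)
E
python3 - <<'E'
from h import *
s=sense();print(s)
for n in("top","side"):
    im,c=shot(n,n+"0");print(n,-c[2].T@c[3])
E
```

```text
pics
{'time_s': 0.0, 'joints': array([-1.49539838e+00,  3.13474600e-01,  1.49844725e+00,  3.37260377e-05,
        1.33097696e+00, -2.23370137e-01]), 'dq': array([-0.00023611, -0.00068392, -0.00029963, -0.0013666 ,  0.00026665,
       -0.00043922]), 'tau': array([ 3.52117313e-04, -4.12265790e+01, -2.59738612e+01, -1.78491005e-04,
        4.16212308e-03, -5.21319265e-06]), 'eef_pos': array([ 154.52269393, -501.49105986,  238.71864901]), 'ee_rot': array([-6.50080561e-04,  9.88863325e-01,  1.48825060e-01,  6.46075979e-05]), 'force': array([0.2965144 , 0.24977495, 0.09251767]), 'wrist_torque': array([-0.00177393,  0.01917735,  0.0515161 ]), 'grip_force': 0.0, 'grip_width': 1.0009303162821546}
top [  -9.63867616 -234.74414203 1340.19529881]
side [424.09075648 969.74040375 809.69646692]
```

View pics/top0.png

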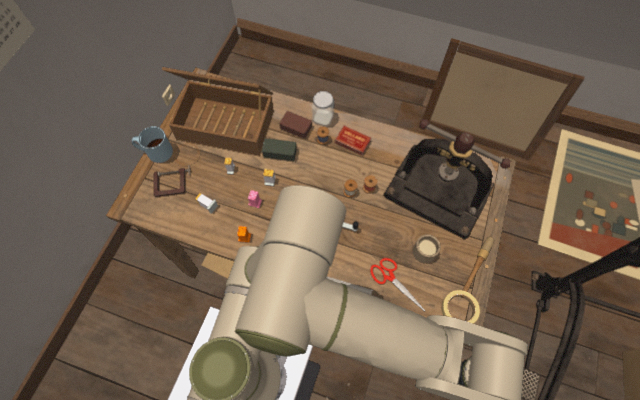

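View pics/side0.png

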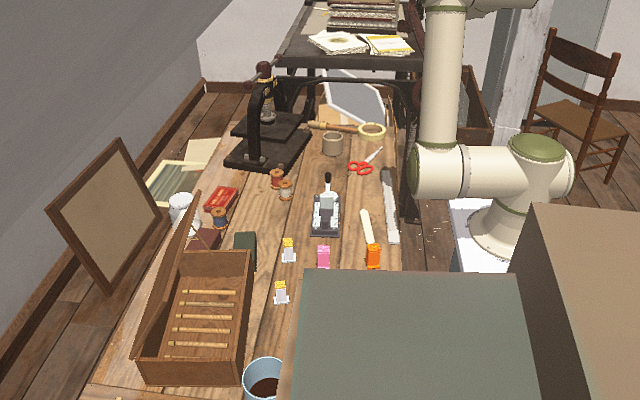

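Top view: candidate standing dies with brass faces at (229,165) and (269,177), pink look-alike (254,199), orange look-alike (243,234), and the lying white die (206,203). Lever knob is at about (355,226), and the arm hides the chase. Side view: chase (325,210), brass-faced dies (288,250) and (280,292), pink (323,256), orange (373,255), bone folder (366,228).

```bash
python3 - <<'E'
from h import *
im,c=shot("top");print(np.round(ray(c,[(229,161),(269,173),(254,193),(243,230)],60)[:,:2]));print("lying",np.round(ray(c,[(206,203)],12)))
print("knob",ray(c,[(355,226)],46).round())
im,c2=shot("side");print(ray(c2,[(288,243),(280,286),(323,249),(373,248)],60).round());print(ray(c2,[(327,180),(325,232)],30).round())
im,c=shot("wrist","w0")
E
```

```text
[[585. 284.]
 [588. 145.]
 [506. 162.]
 [381. 145.]]
lying [[441. 308.  12.]]
knob [[ 512. -168.   46.]]
[[587. 159.  60.]
 [583. 301.  60.]
 [500. 172.  60.]
 [380. 158.  60.]]
[[ 519. -166.   30.]
 [ 504.   75.   30.]]
```

```bash
python3 -m handwheel '[[[36,55,20,0,0,0,1],[36,55,20,0,0,0,1],[36,55,20,0,0,0,1],[36,55,20,0,0,0,1],[36,55,20,0,0,0,1],[36,55,20,0,0,0,1],[36,55,10,0,0,0,1],[36,55,10,0,0,0,1]]]'; python3 -m handwheel '[[[20,55,0,0,0,0,1],[20,55,0,0,0,0,1],[0,40,0,0,0,0,1],[0,0,0,0,0,0,1],[0,0,0,0,0,0,1]]]'
python3 - <<'E'
from h import *
im,c=shot("wrist","w1");im,c=shot("top","t1")
s=sense();print(s["eef_pos"],s["ee_rot"],s["time_s"],s["joints"])
E
```

```text
time_s: 1.25
eef_pos: [419.4, -96.3, 367.8]
ee_rot: [0.0, 0.989, 0.149, 0.0]
force: [0.2, -1.7, 0.3]
grip_width: 1.0
grip_force: 0.0
time_s: 1.88
eef_pos: [458.7, 51.4, 367.2]
ee_rot: [0.0, 0.989, 0.149, -0.0]
force: [-0.8, -0.2, 0.4]
grip_width: 1.001
grip_force: 0.0
[458.70805803  50.85455641 367.21397002] [ 8.67455067e-05  9.88973376e-01  1.48093382e-01 -6.00643655e-05] 1.975 [-1.44215437e-01  1.09380506e-01  1.42139096e+00 -2.00945464e-04
  1.61088611e+00  1.12929261e+00]
```

View pics/w1.png

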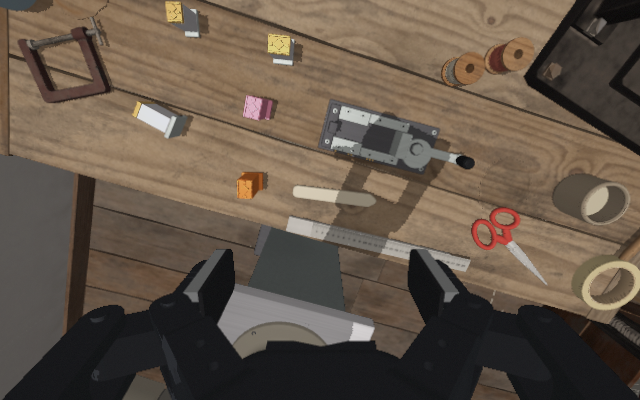

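The wrist overview shows these, which could be confused with each other:
- **Brass-faced standing dies:** (175,12) and (280,45).
- **Look-alikes:** pink (257,108) and orange (247,185), both rejected on colour.
- **Lying wide die:** (160,118), brass face to the left.
- **Chase and lever:** chase from about (320,95) to (440,175), pivot (416,150), knob (465,162).

I'll measure the brass faces and check a close crop.

```bash
python3 - <<'E'
from h import *
im,c=shot("wrist")
hsv=cv2.cvtColor(im,cv2.COLOR_RGB2HSV)
m=cv2.inRange(hsv,(20,110,120),(35,255,255))
cn,_=cv2.findContours(cv2.morphologyEx(m,cv2.MORPH_CLOSE,np.ones((5,5))),0,2)
for k in cn:
    if cv2.contourArea(k)>60:
        for z in (60,):
            P=ray(c,k.reshape(-1,2),z)[:,:2].astype(np.float32);r=cv2.minAreaRect(P);print(k.reshape(-1,2).mean(0).round(),z,np.round(r[0],1),np.round(r[1],1),round(r[2],1))
a=cv2.resize(im[0:200,120:310],None,fx=2.1,fy=3*.7,interpolation=2)
b=cv2.resize(im[80:200,310:490],None,fx=2.2,fy=2.2,interpolation=2)
o=np.zeros((420,800,3),np.uint8);o[:a.shape[0],:a.shape[1]]=a;o[:b.shape[0],400:400+b.shape[1]]=b[:, :400]
cv2.imwrite("pics/z1.png",o[:,:,::-1])
E
```

```text
[277.  44.] 60 [589.9 150.7] [23.7 29.7] 11.1
[173.  12.] 60 [586.9 290.1] [25.1 19. ] 15.1
```

View pics/z1.png

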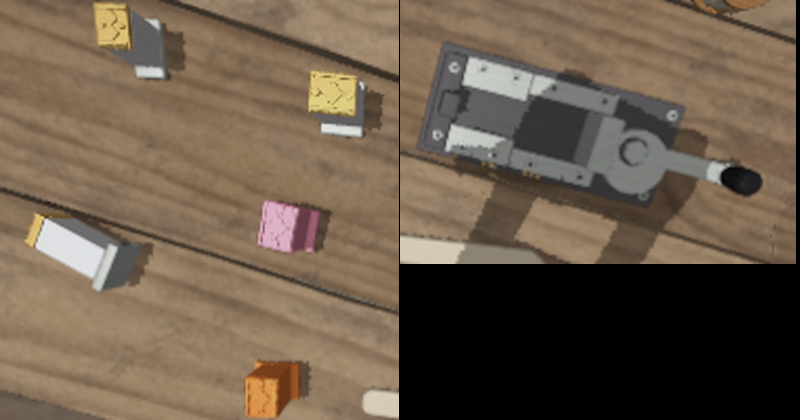

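The crop confirms the choices: the 19x25 mm face (narrow) at full-image pixel (175,12), the 30x24 face (middle) at (280,45), and the wide die lying at (160,118). Next is a chase estimate, then a closer look at each part.

```bash
python3 - <<'E'
from h import *
im,c=shot("wrist")
uv=[(310+(u-400)/2.2,80+v/2.2) for u,v in [(447,43),(685,105),(655,207),(420,152)]]
P=ray(c,uv,6);print(P.round(1));print(np.linalg.norm(P-np.roll(P,-1,0),axis=1).round(1))
print("pivot",ray(c,[(310+(635-400)/2.2,80+152/2.2)],30).round(1))
print("wide", ray(c,[(120+w/2.1,v/2.1) for w,v in [(43,216),(125,240),(28,243),(97,285),(110,248)]],40).round(1))
he=capture("wrist")["hand_eye"];print(np.round(he,2))
E
```

```text
[[ 545.6   59.9    6. ]
 [ 555.3 -121.4    6. ]
 [ 477.6 -130.5    6. ]
 [ 465.2   55.8    6. ]]
[181.6  78.1 186.7  80.5]
pivot [[513.4 -91.1  30. ]]
wide [[457.3 328.1  40. ]
 [458.1 271.1  40. ]
 [435.8 336.   40. ]
 [420.8 285.4  40. ]
 [449.5 280.4  40. ]]
[[-0.0000e+00 -9.6000e-01 -2.9000e-01  7.4990e+01]
 [ 1.0000e+00 -0.0000e+00 -0.0000e+00  1.0000e-02]
 [ 0.0000e+00 -2.9000e-01  9.6000e-01 -1.3397e+02]
 [ 0.0000e+00  0.0000e+00  0.0000e+00  1.0000e+00]]
```

```bash
python3 -m handwheel '[[[-2,32,-10,0,0,10,1],[-2,32,-20,0,0,10,1],[-2,32,-20,0,0,10,1],[-2,32,-20,0,0,10,1],[-2,32,-20,0,0,10,1],[-2,32,-20,0,0,10,1],[-2,32,-20,0,0,10,1],[-4,26,-20,0,0,3,1]]]'; python3 -m handwheel '[[[0,0,0,0,0,0,1],[0,0,0,0,0,0,1]]]'
python3 - <<'E'
from h import *
im,c=shot("wrist","w2");print(sense()["joints"])
E
```

```text
time_s: 3.12
eef_pos: [440.8, 302.5, 216.5]
ee_rot: [0.0, 0.705, 0.709, 0.0]
force: [-0.5, 0.4, 0.2]
grip_width: 0.998
grip_force: 0.0
time_s: 3.38
eef_pos: [441.2, 301.1, 217.9]
ee_rot: [0.0, 0.707, 0.707, 0.0]
force: [0.0, 0.0, 1.0]
grip_width: 0.995
grip_force: 0.0
[ 3.79302386e-01  3.49357476e-01  1.50399786e+00 -1.97073393e-04
  1.28691603e+00  3.78970307e-01]
```

View pics/w2.png

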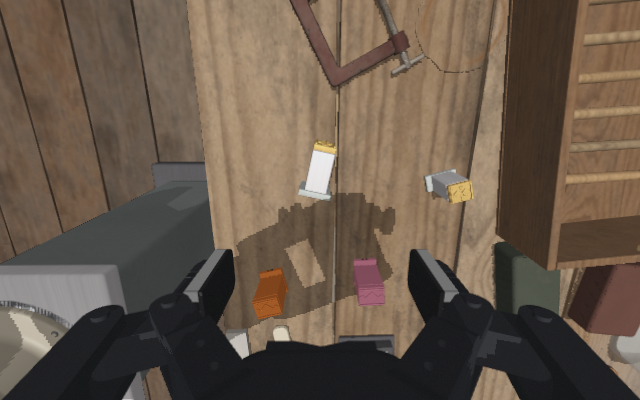

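The wide die lies with its brass face at (324,147) and foot at (315,193). The narrow die is at right (458,190). Now I'll measure the upper surface at z=40.

```bash
python3 - <<'E'
from h import *
im,c=shot("wrist")
x0,y0=290,130
hsv=cv2.cvtColor(im,cv2.COLOR_RGB2HSV)
roi=hsv[y0:y0+80,x0:x0+60]
w=cv2.inRange(roi,(0,0,170),(180,50,255));b=cv2.inRange(roi,(20,110,110),(35,255,255))
for n,m in(("white",w),("brass",b)):
    cn,_=cv2.findContours(m,0,2);k=max(cn,key=cv2.contourArea).reshape(-1,2)+[x0,y0]
    P=ray(c,k,40)[:,:2].astype(np.float32);r=cv2.minAreaRect(P);print(n,len(k),np.round(r[0],1),np.round(r[1],1),round(r[2],1));print(cv2.boxPoints(r).round(1).tolist(), cv2.approxPolyDP(k,2,True).reshape(-1,2).tolist())
E
```

```text
white 70 [439.3 305.6] [51.7 34.7] 77.0
[[416.6000061035156, 284.29998779296875], [450.3999938964844, 276.5], [462.0, 326.8999938964844], [428.29998779296875, 334.70001220703125]] [[313, 149], [305, 189], [299, 189], [298, 194], [329, 198], [329, 195], [324, 194], [334, 155]]
brass 37 [446.5 336.3] [10.  23.8] 77.9
[[433.79998779296875, 333.8999938964844], [457.1000061035156, 328.8999938964844], [459.20001220703125, 338.70001220703125], [435.8999938964844, 343.70001220703125]] [[314, 143], [313, 148], [334, 153], [336, 149], [329, 146], [331, 143], [324, 141]]
```

```bash
python3 -m handwheel '[[[0,10,-10,0,0,-6.4,1],[2,10,-20,0,0,-6.3,1],[2,10,-30,-9.8,2.2,0,1],[2,10,-30,-9.8,2.2,0,1],[2,10,-30,-9.7,2.2,0,1],[0,0,-10,0,0,0,1],[0,0,0,0,0,0,1]]]'
python3 - <<'E'
from h import *
s=sense();q=s["ee_rot"];M=R.from_quat([q[1],q[2],q[3],q[0]]).as_matrix();print(M.round(3),s["joints"].round(2))
T=np.array([440.6,311.6,18.5]);print((T-s["eef_pos"]).round(1))
E
```

```text
time_s: 4.35
eef_pos: [449.2, 351.3, 87.9]
ee_rot: [0.161, 0.754, 0.604, -0.202]
force: [0.7, -0.2, 0.4]
grip_width: 1.0
grip_force: 0.0
[[ 0.19   0.976 -0.11 ]
 [ 0.846 -0.219 -0.487]
 [-0.499 -0.001 -0.867]] [ 0.61  0.8   1.2  -0.34  1.54  0.91]
[ -8.6 -39.7 -69.4]
```

```bash
python3 -m handwheel '[[[-3,-13,-23,0,0,0,1],[-3,-13,-23,0,0,0,0.4],[-2.6,-13.7,-23.4,0,0,0,0],[0,0,0,0,0,0,-0.3],[0,0,0,0,0,0,-1],[0,0,0,0,0,0,-1],[0,0,0,0,0,0,-1],[0,0,0,0,0,0,-1]]]' 40
python3 - <<'E'
from h import *
shot("side","s2")
im,c=shot("wrist","w3")
E
```

```text
time_s: 5.35
eef_pos: [441.4, 312.6, 20.3]
ee_rot: [0.162, 0.754, 0.604, -0.201]
force: [0.8, -3.2, 8.1]
grip_width: 0.276
grip_force: 42.1
```

```bash
python3 -m handwheel '[[[0,0,10,0,0,0,-1],[0,0,30,0,0,0,-1],[0,-10,40,9.8,-2.2,0,-1],[0,-10,10,9.8,-2.2,0,-1],[0,-10,0,9.8,-2.2,0,-1],[0,-10,0,9.8,-2.2,0,-1],[0,0,0,9.8,-2.2,0,-1],[0,0,0,9.8,-2.2,0,-1]]]' 60
python3 -m handwheel '[[[0,0,0,9.8,-2.2,0,-1],[0,0,0,9.8,-2.2,0,-1],[0,0,0,9.3,-2.1,0,-1],[0,0,0,0,0,0,-1],[0,0,0,0,0,0,-1],[0,0,0,0,0,0,-1]]]'
python3 - <<'E'
from h import *
s=sense();q=s["ee_rot"];M=R.from_quat([q[1],q[2],q[3],q[0]]).as_matrix();print(M.round(3),s["joints"].round(2))
i1,_=shot("wrist");i2,_=shot("side");i3,_=shot("top")
cv2.imwrite("pics/m1.png",np.vstack([np.hstack([i1[:,:,::-1][50:350,100:500],cv2.resize(i2[220:370,240:440],(400,300))[:,:,::-1]]),]))
E
```

```text
time_s: 6.45
eef_pos: [440.3, 272.2, 109.2]
ee_rot: [-0.161, 0.753, 0.605, 0.203]
force: [-0.7, 0.8, -3.1]
grip_width: 0.272
grip_force: 59.1
time_s: 7.2
eef_pos: [439.6, 273.0, 108.3]
ee_rot: [-0.307, 0.679, 0.547, 0.382]
force: [0.5, 0.1, -2.5]
grip_width: 0.273
grip_force: 59.3
[[ 0.109  0.977  0.183]
 [ 0.507 -0.213  0.835]
 [ 0.855  0.002 -0.519]] [-0.13  0.47  2.1   1.32  1.07 -0.91]
```

View pics/m1.png

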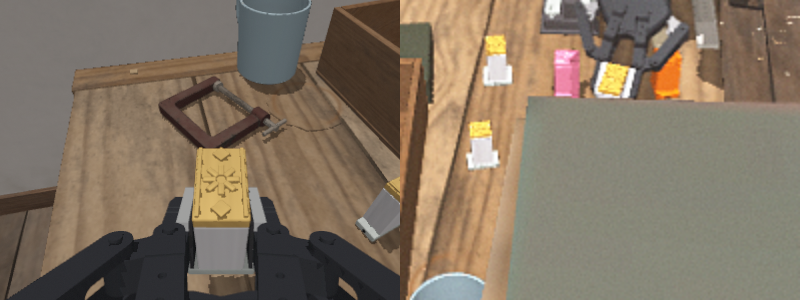

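```bash
python3 -m handwheel '[[[0,8,-20,0,0,0,-1],[0,8,-25,0,0,0,-1],[0,4,-15,0,0,0,-1],[0,0,-8,0,0,0,-1],[0,0,-3,0,0,0,-1],[0,0,0,0,0,0,-1]]]' 60
python3 -m handwheel '[[[0,0,-2,0,0,0,-1],[0,0,-1,0,0,0,-1],[0,0,0,0,0,0,-1]]]'
```

```text
time_s: 8.1
eef_pos: [439.7, 292.3, 36.8]
ee_rot: [-0.308, 0.679, 0.546, 0.383]
force: [-0.1, 0.9, -2.7]
grip_width: 0.269
grip_force: 59.3
time_s: 8.48
eef_pos: [439.7, 292.4, 33.8]
ee_rot: [-0.308, 0.679, 0.546, 0.383]
force: [-0.5, -1.5, 0.9]
grip_width: 0.271
grip_force: 59.9
```

```bash
python3 -m handwheel '[[[0,0,-0.8,0,0,0,-1],[0,0,0,0,0,0,-1],[0,0,0,0,0,0,-1]]]'
python3 -m handwheel '[[[0,0,0,0,0,0,-0.3],[0,0,0,0,0,0,0.1],[0,0,0,0,0,0,0.5],[0,0,0,0,0,0,0.8],[0,0,0,0,0,0,0.8],[0,0,0,0,0,0,0.8]]]'
```

```text
time_s: 8.85
eef_pos: [439.8, 292.5, 33.7]
ee_rot: [-0.308, 0.678, 0.545, 0.384]
force: [-3.4, -6.2, 10.3]
grip_width: 0.27
grip_force: 60.9
time_s: 9.6
eef_pos: [439.5, 292.4, 32.7]
ee_rot: [-0.308, 0.679, 0.546, 0.383]
force: [0.6, 0.4, 0.3]
grip_width: 0.901
grip_force: 0.0
```

```bash
python3 -m handwheel '[[[-4,-19,12,0,0,0,1],[-6,-28,18,0,0,0,1],[-6,-28,20,0,0,0,1],[0,0,50,-9.8,2.2,0,1],[20,10,40,-9.8,2.2,0,1],[30,30,20,-9.8,2.2,0,1],[30,20,10,-9.8,2.2,0,1],[20,10,10,-9.8,2.2,0,1]]]'
python3 -m handwheel '[[[10,0,0,-8.2,2,0,1],[0,0,0,0,0,0,1],[0,0,0,0,0,0,1]]]'
python3 - <<'E'
from h import *
s=sense();q=s["ee_rot"];M=R.from_quat([q[1],q[2],q[3],q[0]]).as_matrix();print(M.round(3),s["joints"].round(2))
im,c=shot("wrist","w4");print(proj(c,[(441,300,60),(587,290,60),(590,151,60)]).round())
hsv=cv2.cvtColor(im,cv2.COLOR_RGB2HSV)
m=cv2.morphologyEx(cv2.inRange(hsv,(20,110,100),(35,255,255)),cv2.MORPH_CLOSE,np.ones((5,5)))
for k in cv2.findContours(m,0,2)[0]:
    if cv2.contourArea(k)>80:
        P=ray(c,k.reshape(-1,2),60)[:,:2].astype(np.float32);r=cv2.minAreaRect(P);print(k.reshape(-1,2).mean(0).round(),np.round(r[0],1),np.round(r[1],1),round(r[2],1))
E
```

```text
time_s: 10.6
eef_pos: [509.6, 277.9, 185.0]
ee_rot: [-0.096, 0.771, 0.622, 0.095]
force: [0.4, -0.6, -0.7]
grip_width: 1.0
grip_force: 0.0
time_s: 10.98
eef_pos: [518.1, 277.0, 183.3]
ee_rot: [-0.055, 0.777, 0.626, 0.038]
force: [-0.7, -0.8, 0.2]
grip_width: 1.001
grip_force: 0.0
[[ 0.214  0.977 -0.009]
 [ 0.968 -0.211  0.133]
 [ 0.128 -0.038 -0.991]] [0.23 0.47 1.43 0.14 1.23 0.4 ]
[[238. 203.]
 [398. 181.]
 [426. 321.]]
[237. 208.] [441.2 293.2] [38.8 23.2] 77.7
[395. 178.] [585.6 291.9] [23.3 19.5] 16.7
```

View pics/w4.png

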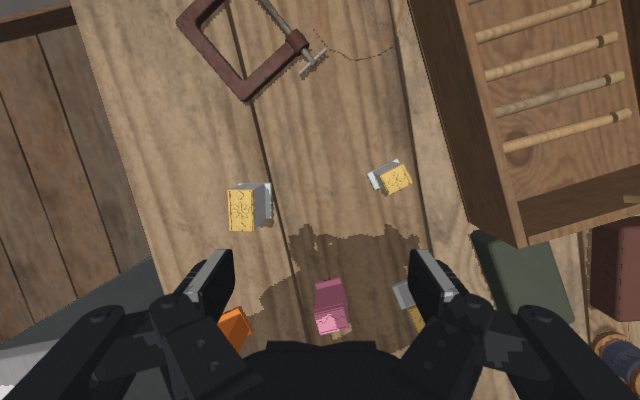

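Picture: the wide die stands upright on its foot, face at (241,210). The narrow die's face is at (395,178). The box corner at (522,245) and the weight at (520,300) are to the right.

```bash
cat >> h.py <<'E'
def go(T,yaw):
    s=sense();q=s["ee_rot"];a=np.radians(yaw);X=np.array([np.cos(a),np.sin(a),0]);Z=np.array([0,0,-1.])
    M=np.c_[X,np.cross(Z,X),Z];rv=(R.from_matrix(M)*R.from_quat([q[1],q[2],q[3],q[0]]).inv()).as_rotvec(degrees=True)
    print("d",(np.array(T)-s["eef_pos"]).round(1),"rv",rv.round(1),"j",s["joints"].round(2),"t",s["time_s"])
E
python3 - <<'E'
from h import *
im,c=shot("wrist");print(ray(c,[(522,245),(470,215)],60).round())
go((586,291.5,100),106)
E
```

```text
[[686. 209.  60.]
 [645. 245.  60.]]
d [ 67.7  15.  -83.7] rv [-7.3 -2.4 28.3] j [0.23 0.47 1.43 0.14 1.23 0.4 ] t 11.075
```

```bash
python3 -m handwheel '[[[22,5,-20,-2.4,-0.8,9.4,0.2],[22,5,-32,-2.4,-0.8,9.4,0.2],[22,5,-32,-2.4,-0.8,9.5,0.2],[0,0,0,0,0,0,0.2],[0,0,0,0,0,0,0.2]]]'
python3 - <<'E'
from h import *
go((586,291.5,28),106)
im,c=shot("wrist")
hsv=cv2.cvtColor(im,cv2.COLOR_RGB2HSV)
m=cv2.morphologyEx(cv2.inRange(hsv,(20,110,100),(35,255,255)),cv2.MORPH_CLOSE,np.ones((5,5)))
for k in cv2.findContours(m,0,2)[0]:
    if cv2.contourArea(k)>80:
        P=ray(c,k.reshape(-1,2),60)[:,:2].astype(np.float32);r=cv2.minAreaRect(P);print(k.reshape(-1,2).mean(0).round(),np.round(r[0],1),np.round(r[1],1),round(r[2],1))
E
```

```text
time_s: 11.7
eef_pos: [584.8, 291.8, 101.2]
ee_rot: [-0.0, 0.603, 0.798, 0.002]
force: [-0.0, -0.9, 0.9]
grip_width: 0.603
grip_force: 0.0
d [  1.2  -0.3 -73.2] rv [-0.2  0.1  0.1] j [0.28 0.72 1.24 0.   1.19 0.01] t 11.7
[322. 228.] [585.8 293.3] [22.7 19.2] 15.7
[ 88. 165.] [442.5 293.9] [40.  24.6] 77.4
```

```bash
python3 -m handwheel '[[[0.5,0.6,-30,0,0,0,0.2],[0.5,0.6,-30,0,0,0,0.2],[0,0,-13,0,0,0,0.2],[0,0,0,0,0,0,0.2],[0,0,0,0,0,0,-1],[0,0,0,0,0,0,-1],[0,0,0,0,0,0,-1],[0,0,0,0,0,0,-1]]]' 50
python3 - <<'E'
from h import *
go((586,291.5,28),106)
E
```

```text
time_s: 12.75
eef_pos: [586.5, 293.7, 28.7]
ee_rot: [0.001, 0.602, 0.799, 0.002]
force: [-0.7, -1.4, 7.2]
grip_width: 0.275
grip_force: 49.8
d [-0.5 -2.2 -0.7] rv [-0.1  0.2 -0. ] j [0.29 0.81 1.28 0.   1.05 0.01] t 12.75
```

```bash
python3 -m handwheel '[[[0,0,10,0,0,0,-1],[0,0,55,0,0,0,-1],[0,-10,55,0,0,0,-1],[-16,-45,55,0,0,-4,-1],[-16,-45,10,0,0,-4,-1],[-16,-45,0,0,0,-4,-1],[-16,-45,0,0,0,0,-1],[-16,-43,0,0,0,0,-1]]]'
python3 -m handwheel '[[[0,-30,20,0,0,0,-1],[0,-30,20,0,0,0,-1],[0,0,0,0,0,0,-1],[0,0,0,0,0,0,-1]]]'
python3 - <<'E'
from h import *
go((505,0,200),94)
im,c=shot("wrist","w5");cv2.imwrite("pics/w5.png",cv2.resize(im,(800,500),interpolation=2)[:,:,::-1])
np.save("w5.npy",np.array([im],object) if 0 else im);import pickle;pickle.dump(c,open("w5.pkl","wb"))
E
```

```text
time_s: 13.75
eef_pos: [507.3, 65.6, 204.8]
ee_rot: [0.0, 0.682, 0.732, 0.001]
force: [0.9, 0.0, -0.1]
grip_width: 0.277
grip_force: 49.6
time_s: 14.25
eef_pos: [507.8, 7.4, 244.0]
ee_rot: [-0.0, 0.682, 0.732, 0.001]
force: [-0.0, 0.8, -1.4]
grip_width: 0.275
grip_force: 49.6
d [ -2.8  -7.4 -44. ] rv [-0.1  0.1 -0. ] j [-0.22  0.27  1.54  0.    1.33 -0.29] t 14.25
```

View pics/w5.png

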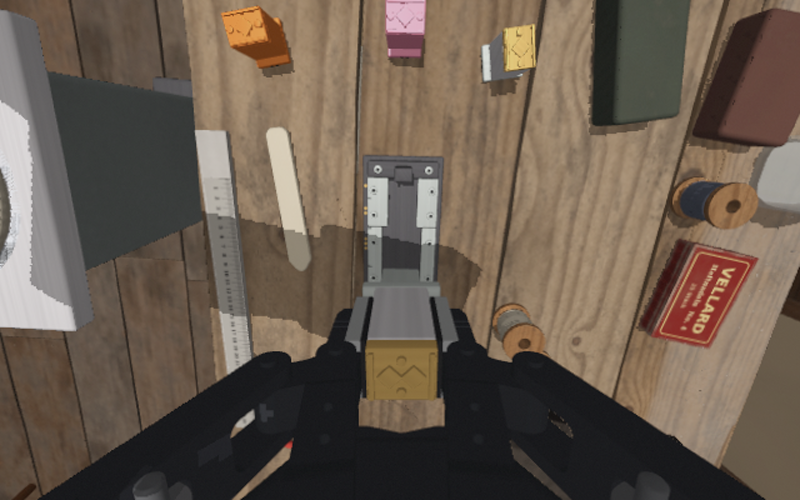

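Picture (800-wide scale): chase base end corners at (364,157) and (441,157), stop tongue (402,175), pale lips at x 367-388 and 417-438 by y 178-228, and the empty channel below them. The folder is at (290,195).

```bash
python3 - <<'E'
from h import *
import pickle
im=np.load("w5.npy");c=pickle.load(open("w5.pkl","rb"))
print(ray(c,np.array([(364,157),(441,157)])/1.25,6).round(1))
hsv=cv2.cvtColor(im,cv2.COLOR_RGB2HSV);g=cv2.cvtColor(im,cv2.COLOR_RGB2GRAY)
x0,y0=285,130
m=cv2.inRange(hsv[y0:190,x0:360],(0,0,140),(180,60,255))
m=cv2.morphologyEx(m,cv2.MORPH_CLOSE,np.ones((3,3)))
al=[]
for k in cv2.findContours(m,0,2)[0]:
    if cv2.contourArea(k)>100:
        P=ray(c,k.reshape(-1,2)+[x0,y0],20)[:,:2].astype(np.float32);al.append(P);r=cv2.minAreaRect(P);print(np.round(r[0],1),np.round(r[1],1),round(r[2],1),cv2.boxPoints(r).round(1).tolist())
r=cv2.minAreaRect(np.vstack(al));print(np.round(r[0],1),np.round(r[1],1),round(r[2],1))
for v in (150,160,170): print(v,g[v,286:358].tolist())
E
```

```text
[[468.9  57.7   6. ]
 [544.   62.9   6. ]]
[533.3  14.2] [19.6 57.3] 2.6 [[522.2000122070312, 42.400001525878906], [524.7999877929688, -14.800000190734863], [544.4000244140625, -14.0], [541.7999877929688, 43.29999923706055]]
[484.8  11.5] [18.6 58.4] 2.5 [[474.29998779296875, 40.29999923706055], [476.79998779296875, -18.100000381469727], [495.3999938964844, -17.299999237060547], [492.8999938964844, 41.099998474121094]]
[509.3  12.6] [67.6 58.4] 2.6
150 [95, 102, 104, 108, 90, 93, 112, 102, 182, 201, 190, 205, 207, 207, 198, 197, 202, 204, 202, 200, 200, 200, 199, 192, 134, 98, 100, 100, 98, 97, 97, 98, 100, 98, 98, 100, 100, 100, 99, 97, 98, 98, 98, 96, 95, 96, 99, 99, 162, 197, 201, 200, 201, 201, 200, 200, 200, 195, 193, 194, 186, 188, 194, 191, 136, 93, 94, 82, 103, 109, 107, 106]
160 [97, 104, 108, 112, 90, 91, 97, 96, 178, 198, 198, 198, 198, 199, 197, 198, 199, 201, 197, 197, 197, 196, 196, 182, 114, 92, 100, 98, 98, 96, 96, 97, 98, 96, 97, 100, 99, 99, 98, 97, 97, 97, 97, 95, 95, 97, 98, 75, 175, 197, 197, 198, 198, 198, 197, 197, 199, 200, 195, 195, 195, 194, 197, 163, 112, 98, 86, 84, 100, 106, 104, 105]
170 [91, 91, 94, 99, 84, 147, 175, 153, 175, 193, 183, 195, 195, 193, 194, 175, 190, 198, 194, 194, 194, 193, 194, 176, 109, 89, 98, 95, 94, 97, 94, 95, 96, 94, 97, 99, 97, 97, 97, 95, 96, 96, 94, 94, 95, 96, 97, 129, 189, 195, 194, 195, 195, 194, 193, 190, 179, 172, 177, 166, 179, 189, 186, 132, 94, 91, 78, 98, 110, 116, 118, 116]
```

```bash
python3 -m handwheel '[[[1,-13,-40,0,0,-0.5,-1],[1,-13,-60,0,0,-0.5,-1],[1.5,-12.4,-60,0,0,0,-1],[0,0,-19,0,0,0,-1],[0,0,0,0,0,0,-1],[0,0,0,0,0,0,-1]]]'
python3 - <<'E'
from h import *
go((511.3,-31,62),93)
im,c=shot("wrist");s=sense();import pickle;pickle.dump((im,c),open("w6.pkl","wb"))
x=cv2.resize(im[100:340,180:460],None,fx=2.5,fy=2.5,interpolation=2);cv2.imwrite("pics/w6.png",x[:,:,::-1])
E
```

```text
time_s: 15.05
eef_pos: [512.1, -31.1, 66.2]
ee_rot: [0.001, 0.688, 0.726, 0.001]
force: [-0.4, 0.3, -1.2]
grip_width: 0.276
grip_force: 49.5
d [-0.8  0.1 -4.2] rv [-0.1  0.2 -0.1] j [-0.29  0.49  1.73  0.    0.91 -0.35] t 15.05
```

View pics/w6.png

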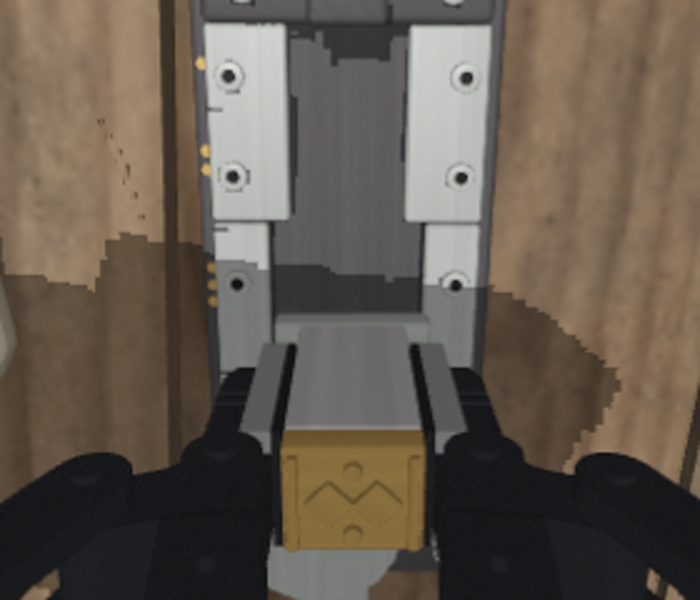

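Crop of the held narrow die over the gap: lip inner edges at x≈288 and 407, lips spanning y 25-220, the foot's front edge from (275,318) to (428,316), and the face from x 282-425. Well centred by eye.

```bash
python3 - <<'E'
from h import *
import pickle
im,c=pickle.load(open("w6.pkl","rb"))
f=lambda L:np.array(L)/2.5+[180,100]
P=ray(c,f([(290,219),(287,27),(405,221),(410,25),(213,220),(205,27),(478,222),(490,25)]),20)[:,:2];print(P.round(1).tolist())
print("foot",ray(c,f([(275,318),(428,316)]),44.5)[:,:2].round(1).tolist())
print("face",ray(c,f([(282,432),(425,430),(422,549),(285,549)]),97.5)[:,:2].round(1).tolist())
e=np.array([-.052,.9986]);x=np.array([.9986,.052])
mn=(P[0]+P[2])/2;mf=(P[1]+P[3])/2;print("axis near",mn,"far",mf,"out",(P[4]+P[6])/2,(P[5]+P[7])/2,np.linalg.norm(mf-mn))
print(sense()["eef_pos"])
E
```

```text
[[495.9, -6.0], [493.8, 40.3], [524.8, -5.0], [522.5, 42.3], [476.5, -7.2], [474.8, 39.3], [543.2, -4.3], [541.1, 43.2]]
foot [[494.8, -22.6], [529.4, -20.4]]
face [[500.9, -19.4], [523.3, -17.9], [524.6, -40.1], [502.0, -41.2]]
axis near [510.32561361  -5.46690629] far [508.14985905  41.29408509] out [509.86241719  -5.75465164] [507.92889168  41.2595244 ] 46.8115821402018
[512.2331752  -31.24056576  66.3957749 ]
```

```bash
python3 -m handwheel '[[[-0.5,0,-10,0,0,-0.2,-1],[-0.4,0,-10,0,0,-0.2,-1],[0,0,-8,0,0,0,-1],[0,0,-2,0,0,0,-1],[0,0,-1,0,0,0,-1],[0,0,0,0,0,0,-1]]]'
python3 -m handwheel '[[[0,0,-0.6,0,0,0,-1],[0,0,0,0,0,0,-1]]]'
python3 - <<'E'
from h import *
go((511.3,-31,34.7),92.6)
E
```

```text
time_s: 15.85
eef_pos: [510.5, -31.5, 34.6]
ee_rot: [-0.0, 0.691, 0.723, 0.001]
force: [-3.9, 0.8, 4.5]
grip_width: 0.272
grip_force: 50.4
time_s: 16.1
eef_pos: [510.5, -31.5, 34.6]
ee_rot: [-0.0, 0.691, 0.723, 0.001]
force: [-7.0, 0.5, 12.9]
grip_width: 0.275
grip_force: 51.6
d [0.8 0.5 0.1] rv [-0.1  0.1 -0. ] j [-0.29  0.55  1.76  0.    0.84 -0.34] t 16.1
```

```bash
python3 -m handwheel '[[[0,0,0.7,0,0,0,-1],[0,0,0.3,0,0,0,-1],[0,0,0,0,0,0,-1]]]'
python3 -m handwheel '[[[-0.1,2,0,0,0,0,-1],[0,0,0,0,0,0,-1]]]'
```

```text
time_s: 16.48
eef_pos: [510.9, -31.6, 34.7]
ee_rot: [0.0, 0.691, 0.723, 0.001]
force: [0.3, 0.0, -0.5]
grip_width: 0.278
grip_force: 50.0
time_s: 16.73
eef_pos: [510.7, -29.4, 34.7]
ee_rot: [0.0, 0.691, 0.723, 0.001]
force: [1.4, -0.4, -0.1]
grip_width: 0.273
grip_force: 49.9
```

```bash
python3 -m handwheel '[[[-0.3,10,0,0,0,0,-1],[-0.5,10,0,0,0,0,-1],[-0.5,10,0,0,0,0,-1],[0,0,0,0,0,0,-1]]]'
python3 -m handwheel '[[[-0.4,10,0,0,0,0,-1],[-0.4,10,0,0,0,0,-1],[-0.3,6,0,0,0,0,-1],[0,0,0,0,0,0,-1]]]'
```

```text
time_s: 17.23
eef_pos: [509.2, 1.6, 34.6]
ee_rot: [-0.0, 0.69, 0.724, 0.001]
force: [-1.2, 1.6, 1.4]
grip_width: 0.277
grip_force: 50.0
time_s: 17.73
eef_pos: [508.1, 27.2, 34.6]
ee_rot: [-0.0, 0.691, 0.723, 0.001]
force: [-0.6, 1.9, 1.7]
grip_width: 0.27
grip_force: 50.0
```

```bash
python3 -m handwheel '[[[-0.1,2.5,0,0,0,0,-1],[0,1.5,0,0,0,0,-1],[0,0,0,0,0,0,-1]]]'
python3 -m handwheel '[[[0,1,0,0,0,0,-1],[0,1,0,0,0,0,-1],[0,0,0,0,0,0,-1]]]'
```

```text
time_s: 18.1
eef_pos: [508.1, 30.4, 34.6]
ee_rot: [0.0, 0.691, 0.723, 0.001]
force: [1.0, -1.0, 1.1]
grip_width: 0.276
grip_force: 50.0
time_s: 18.48
eef_pos: [508.1, 32.5, 34.6]
ee_rot: [0.0, 0.691, 0.723, 0.001]
force: [-0.2, -1.6, 1.2]
grip_width: 0.274
grip_force: 50.0
```

```bash
python3 -m handwheel '[[[0,1,0,0,0,0,-1],[0,0,0,0,0,0,-1]]]'
python3 -m handwheel '[[[0,1,0,0,0,0,-1],[0,0,0,0,0,0,-1]]]'
```

```text
time_s: 18.73
eef_pos: [508.1, 33.5, 34.6]
ee_rot: [0.0, 0.691, 0.723, 0.001]
force: [-0.6, -1.6, 1.5]
grip_width: 0.276
grip_force: 50.0
time_s: 18.98
eef_pos: [508.1, 33.8, 34.7]
ee_rot: [0.0, 0.691, 0.723, 0.001]
force: [-0.4, -7.2, 1.9]
grip_width: 0.276
grip_force: 50.1
```

```bash
python3 -m handwheel '[[[0,0.2,0,0,0,0,-1],[0,0,0,0,0,0,-0.3],[0,0,0,0,0,0,0.1],[0,0,0,0,0,0,0.2],[0,0,0,0,0,0,0.2],[0,0,0,0,0,0,0.2]]]'
python3 -m handwheel '[[[0,0,15,0,0,0,0.2],[0,0,45,0,0,0,0.2],[10,10,45,0,0,0,0.2],[30,30,20,0,0,2,0.2],[30,30,-20,0,0,3,0.2],[11,30,-20,0,0,3,0.2],[0,17,-15,0,0,0,0.2],[0,0,0,0,0,0,0.2]]]'
python3 - <<'E'
from h import *
go((590,151,28),101)
im,c=shot("wrist")
hsv=cv2.cvtColor(im,cv2.COLOR_RGB2HSV)
m=cv2.morphologyEx(cv2.inRange(hsv,(20,110,100),(35,255,255)),cv2.MORPH_CLOSE,np.ones((5,5)))
for k in cv2.findContours(m,0,2)[0]:
    if cv2.contourArea(k)>80:
        P=ray(c,k.reshape(-1,2),60)[:,:2].astype(np.float32);r=cv2.minAreaRect(P);print(k.reshape(-1,2).mean(0).round(),np.round(r[0],1),np.round(r[1],1),round(r[2],1))
E
```

```text
time_s: 19.73
eef_pos: [508.1, 34.7, 34.6]
ee_rot: [0.0, 0.691, 0.723, 0.001]
force: [-0.3, 0.2, 0.4]
grip_width: 0.598
grip_force: 0.0
time_s: 20.72
eef_pos: [588.1, 152.2, 104.1]
ee_rot: [-0.001, 0.638, 0.77, 0.0]
force: [0.1, -0.2, 0.4]
grip_width: 0.601
grip_force: 0.0
d [  1.9  -1.2 -76.1] rv [-0.1 -0.   0.3] j [ 0.06  0.62  1.4   0.    1.12 -0.13] t 20.725
[323. 228.] [589.7 153.6] [22.9 29.2] 10.0
```

```bash
python3 -m handwheel '[[[0.8,0.6,-32,0,0,-0.5,0.2],[0.8,0.6,-30,0,0,0,0.2],[0,0,-13.5,0,0,0,0.2],[0,0,0,0,0,0,0.2],[0,0,0,0,0,0,-1],[0,0,0,0,0,0,-1],[0,0,0,0,0,0,-1],[0,0,0,0,0,0,-1]]]' 50
python3 -m handwheel '[[[0,0,10,0,0,0,-1],[0,0,40,0,0,0,-1],[0,-10,20,0,0,-2,-1],[-15,-45,0,0,0,-2,-1],[-20,-45,0,0,0,-2,-1],[-20,-45,0,0,0,-2,-1],[-15,-20,0,0,0,0,-1],[-9,-19.5,0,0,0,0,-1]]]'
python3 - <<'E'
from h import *
go((511.3,-31,66),92.6)
E
```

```text
time_s: 21.78
eef_pos: [591.4, 152.8, 30.6]
ee_rot: [0.001, 0.642, 0.767, 0.002]
force: [-1.2, -1.4, 5.8]
grip_width: 0.275
grip_force: 50.0
time_s: 22.78
eef_pos: [510.7, -33.0, 99.2]
ee_rot: [-0.0, 0.695, 0.719, 0.001]
force: [0.3, 0.2, -1.9]
grip_width: 0.274
grip_force: 49.7
d [  0.6   2.  -33.2] rv [-0.1  0.1  0.6] j [-0.29  0.44  1.71  0.    0.99 -0.33] t 22.775
```

```bash
python3 -m handwheel '[[[0.2,1,-15,0,0,0.3,-1],[0,1,-12,0,0,0.3,-1],[0,0,0,0,0,0,-1]]]'
python3 - <<'E'
from h import *
go((510.9,-31,37.6),92.6)
im,c=shot("wrist","w7");z=sense()["eef_pos"][2]-30.6
hsv=cv2.cvtColor(im,cv2.COLOR_RGB2HSV)
m=cv2.morphologyEx(cv2.inRange(hsv,(18,90,70),(35,255,255)),cv2.MORPH_CLOSE,np.ones((5,5)))
for k in cv2.findContours(m,0,2)[0]:
    if cv2.contourArea(k)>80:
      for zz in (z+60,66):
        P=ray(c,k.reshape(-1,2),zz)[:,:2].astype(np.float32);r=cv2.minAreaRect(P);print(zz,k.reshape(-1,2).mean(0).round(),np.round(r[0],1),np.round(r[1],1),round(r[2],1))
E
```

```text
time_s: 23.15
eef_pos: [511.3, -28.8, 70.7]
ee_rot: [-0.001, 0.69, 0.724, 0.0]
force: [-0.1, -0.4, -1.6]
grip_width: 0.278
grip_force: 49.6
d [ -0.4  -2.2 -33.1] rv [-0.1 -0.1 -0.2] j [-0.29  0.49  1.73  0.    0.92 -0.34] t 23.15
100.84734035729281 [321. 298.] [511.7 -26.4] [23.  31.4] 2.4
66 [321. 298.] [512.9 -50.5] [30.7 41.9] 2.4
100.84734035729281 [320. 137.] [508.7  35.5] [17.3 14.3] 2.7
66 [320. 137.] [508.7  32.2] [23. 19.] 2.7
```

```bash
python3 -m handwheel '[[[-0.3,-2,-12,0,0,0,-1],[-0.1,-1,-12,0,0,0,-1],[0,0,-6,0,0,0,-1],[0,0,-2.5,0,0,0,-1],[0,0,0,0,0,0,-1]]]'
python3 -m handwheel '[[[0,0,-0.7,0,0,0,-1],[0,0,0,0,0,0,-1]]]'
```

```text
time_s: 23.82
eef_pos: [511.5, -32.6, 39.6]
ee_rot: [0.0, 0.69, 0.724, 0.001]
force: [-0.1, 0.0, -2.0]
grip_width: 0.27
grip_force: 49.6
time_s: 24.08
eef_pos: [511.6, -32.6, 39.1]
ee_rot: [0.0, 0.69, 0.724, 0.001]
force: [0.5, 1.1, -1.4]
grip_width: 0.276
grip_force: 49.6
```

```bash
python3 -m handwheel '[[[-0.3,0,-1,0,0,0,-1],[-0.3,0,-1,0,0,0,-1],[0,0,0,0,0,0,-1]]]'
python3 -m handwheel '[[[0,0,-0.7,0,0,0,-1],[0,0,0,0,0,0,-1]]]'
```

```text
time_s: 24.45
eef_pos: [510.8, -32.6, 36.8]
ee_rot: [-0.0, 0.69, 0.724, 0.001]
force: [-0.6, 0.1, -2.1]
grip_width: 0.275
grip_force: 49.6
time_s: 24.7
eef_pos: [510.9, -32.6, 36.6]
ee_rot: [0.0, 0.69, 0.724, 0.001]
force: [-2.2, -0.3, 5.0]
grip_width: 0.273
grip_force: 50.4
```

```bash
python3 -m handwheel '[[[0,0,0.5,0,0,0,-1],[-0.4,9,0,0,0,0,-1],[-0.4,9,0,0,0,0,-1],[-0.4,9,0,0,0,0,-1],[-0.3,6,0,0,0,0,-1],[0,0,0,0,0,0,-1]]]'
python3 -m handwheel '[[[-0.1,1.5,0,0,0,0,-1],[-0.1,1.5,0,0,0,0,-1],[0,0,0,0,0,0,-1]]]'
```

```text
time_s: 25.45
eef_pos: [509.3, 0.9, 36.6]
ee_rot: [0.0, 0.69, 0.724, 0.001]
force: [-0.3, 0.2, -1.6]
grip_width: 0.275
grip_force: 49.8
time_s: 25.82
eef_pos: [509.2, 3.3, 36.7]
ee_rot: [0.0, 0.69, 0.724, 0.001]
force: [0.4, 0.1, -2.1]
grip_width: 0.27
grip_force: 49.8
```

```bash
python3 -m handwheel '[[[0,1,0,0,0,0,-1],[0,1,0,0,0,0,-1],[0,0,0,0,0,0,-1]]]'
python3 -m handwheel '[[[0,1,0,0,0,0,-1],[0,0,0,0,0,0,-1]]]'
python3 -m handwheel '[[[0,1,0,0,0,0,-1],[0,0,0,0,0,0,-1]]]'
```

```text
time_s: 26.2
eef_pos: [509.2, 5.5, 36.7]
ee_rot: [0.0, 0.69, 0.724, 0.001]
force: [-0.3, -0.2, -2.1]
grip_width: 0.273
grip_force: 49.8
time_s: 26.45
eef_pos: [509.2, 6.4, 36.7]
ee_rot: [0.0, 0.69, 0.724, 0.001]
force: [0.4, -0.2, -2.5]
grip_width: 0.275
grip_force: 49.8
time_s: 26.7
eef_pos: [509.2, 7.4, 36.7]
ee_rot: [0.0, 0.69, 0.724, 0.001]
force: [-0.4, -0.1, -2.0]
grip_width: 0.274
grip_force: 49.8
```

```bash
python3 -m handwheel '[[[0,1,0,0,0,0,-1],[0,0,0,0,0,0,-1]]]'
python3 -m handwheel '[[[0,1,0,0,0,0,-1],[0,0,0,0,0,0,-1]]]'
```

```text
time_s: 26.95
eef_pos: [509.2, 8.0, 36.8]
ee_rot: [0.0, 0.69, 0.724, 0.001]
force: [-0.8, -4.7, -2.2]
grip_width: 0.276
grip_force: 49.7
time_s: 27.2
eef_pos: [509.3, 8.0, 36.8]
ee_rot: [0.001, 0.69, 0.724, 0.0]
force: [-1.2, -10.5, -2.3]
grip_width: 0.276
grip_force: 49.7
```

```bash
python3 -m handwheel '[[[0,0,0,0,0,0,-0.3],[0,0,0,0,0,0,0.1],[0,0,0,0,0,0,0.2],[0,0,0,0,0,0,0.2],[0,0,20,0,0,0,0.2],[0,0,60,0,0,0,0.2],[0,20,10,0,0,0,0.2]]]'
python3 -m handwheel '[[[-8,40,0,0,0,-3,0.2],[-10,45,0,0,0,-3,0.2],[-10,45,0,0,0,-3,0.2],[-10,45,0,0,0,-3,0.2],[-10,45,0,0,0,-3,0.2],[-10,40,-10,0,0,0,0.2],[-9,5,-10,0,0,0,0.2],[0,0,0,0,0,0,0.2]]]'
python3 - <<'E'
from h import *
go((441.5,293.5,28),77.5)
im,c=shot("wrist")
hsv=cv2.cvtColor(im,cv2.COLOR_RGB2HSV)
m=cv2.morphologyEx(cv2.inRange(hsv,(18,100,90),(35,255,255)),cv2.MORPH_CLOSE,np.ones((5,5)))
for k in cv2.findContours(m,0,2)[0]:
    if cv2.contourArea(k)>80:
        P=ray(c,k.reshape(-1,2),60)[:,:2].astype(np.float32);r=cv2.minAreaRect(P);print(k.reshape(-1,2).mean(0).round(),np.round(r[0],1),np.round(r[1],1),round(r[2],1))
E
```

```text
time_s: 28.08
eef_pos: [510.8, 28.8, 130.2]
ee_rot: [0.003, 0.691, 0.723, 0.003]
force: [0.7, -0.5, -0.4]
grip_width: 0.596
grip_force: 0.0
time_s: 29.08
eef_pos: [441.3, 294.1, 106.0]
ee_rot: [-0.0, 0.778, 0.628, 0.0]
force: [-0.4, 0.5, 0.3]
grip_width: 0.601
grip_force: 0.0
d [  0.2  -0.6 -78. ] rv [-0.   0.  -0.3] j [0.37 0.47 1.65 0.   1.02 0.58] t 29.075
[322. 212.] [440.4 294.2] [40.2 23.4] 77.6
```

```bash
python3 -m handwheel '[[[-0.3,0,-32,0,0,0,0.2],[-0.3,0,-30,0,0,0,0.2],[0,0,-14,0,0,0,0.2],[0,0,0,0,0,0,0.2],[0,0,0,0,0,0,-1],[0,0,0,0,0,0,-1],[0,0,0,0,0,0,-1],[0,0,0,0,0,0,-1]]]' 60
python3 -m handwheel '[[[0,0,10,0,0,0,-1],[0,0,50,0,0,0,-1],[10,-45,30,0,0,3,-1],[10,-60,0,0,0,3,-1],[10,-60,0,0,0,3,-1],[15,-60,0,0,0,3,-1],[15,-60,0,0,0,3,-1],[10,-43,-10,0,0,0,-1]]]'
python3 - <<'E'
from h import *
go((511.3,-31,75),92.6)
E
```

```text
time_s: 30.12
eef_pos: [442.3, 294.6, 31.9]
ee_rot: [0.001, 0.779, 0.628, 0.002]
force: [-0.7, 0.4, 6.5]
grip_width: 0.279
grip_force: 59.8
time_s: 31.12
eef_pos: [512.2, -36.2, 111.7]
ee_rot: [0.001, 0.69, 0.723, 0.002]
force: [0.2, 0.4, -2.7]
grip_width: 0.273
grip_force: 59.5
d [ -0.9   5.2 -36.7] rv [-0.   0.2 -0.1] j [-0.3   0.43  1.7   0.    1.01 -0.35] t 31.125
```

```bash
python3 -m handwheel '[[[-0.5,3,-20,0,0,0,-1],[-0.3,2,-17,0,0,0,-1],[0,0,0,0,0,0,-1],[0,0,0,0,0,0,-1]]]'
python3 - <<'E'
from h import *
go((511.3,-31,37.9),92.6)
im,c=shot("wrist","w8");z=sense()["eef_pos"][2]-31.9
cv2.imwrite("pics/w8.png",cv2.resize(im[80:360,180:460],None,fx=2,fy=2,interpolation=2)[:,:,::-1])
hsv=cv2.cvtColor(im,cv2.COLOR_RGB2HSV)
m=cv2.inRange(hsv,(18,90,70),(35,255,255))
for k in cv2.findContours(m,0,2)[0]:
    if cv2.contourArea(k)>80:
      for zz in (z+60,66):
        P=ray(c,k.reshape(-1,2),zz)[:,:2].astype(np.float32);r=cv2.minAreaRect(P);print(round(zz),k.reshape(-1,2).mean(0).round(),np.round(r[0],1),np.round(r[1],1),round(r[2],1))
E
```

```text
time_s: 31.62
eef_pos: [511.1, -28.6, 74.6]
ee_rot: [0.001, 0.69, 0.724, 0.001]
force: [0.1, -0.7, -2.6]
grip_width: 0.271
grip_force: 59.4
d [  0.2  -2.4 -36.7] rv [-0.1  0.2 -0.1] j [-0.29  0.48  1.73  0.    0.93 -0.34] t 31.625
103 [325. 311.] [511.6 -28.5] [23.3 41.6] 2.6
66 [325. 311.] [513.  -54.3] [31.4 56. ] 2.6
103 [319. 166.] [508.9  24.8] [17.5 35.9] 2.6
66 [319. 166.] [509.3  17.6] [23.5 48.4] 2.6
```

View pics/w8.png

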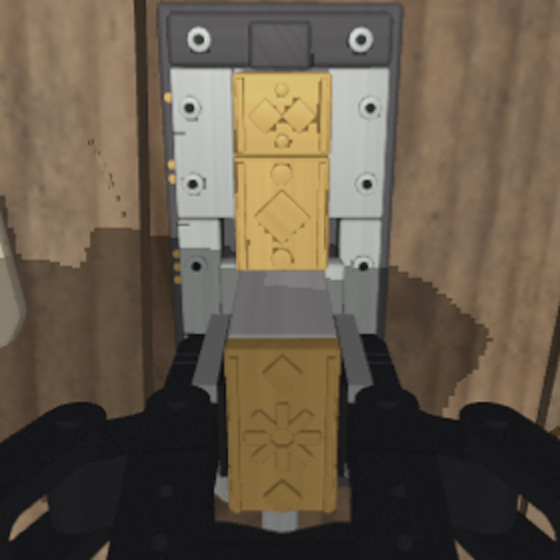

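Picture: the narrow and middle dies stand adjacent against the stop (faces at (282,113) and (282,213)). The wide die is held square above the gap. Lowering it to y≈-31.

```bash
python3 -m handwheel '[[[0,-1.2,-12,0,0,0,-1],[0,-1.2,-12,0,0,0,-1],[0,0,-7,0,0,0,-1],[0,0,-2,0,0,0,-1],[0,0,0,0,0,0,-1]]]'
python3 -m handwheel '[[[0,0,-1,0,0,0,-1],[0,0,-1,0,0,0,-1],[0,0,0,0,0,0,-1]]]'
```

```text
time_s: 32.3
eef_pos: [510.8, -31.0, 40.7]
ee_rot: [0.0, 0.69, 0.724, 0.001]
force: [0.2, -0.2, -1.9]
grip_width: 0.274
grip_force: 59.4
time_s: 32.67
eef_pos: [510.8, -31.0, 38.8]
ee_rot: [0.0, 0.69, 0.724, 0.001]
force: [-0.2, -1.1, -2.1]
grip_width: 0.277
grip_force: 59.4
```

```bash
python3 -m handwheel '[[[0,0,-1,0,0,0,-1],[0,0,-0.4,0,0,0,-1],[0,0,0,0,0,0,-1]]]'
```

```text
time_s: 33.05
eef_pos: [510.9, -31.1, 38.0]
ee_rot: [0.0, 0.69, 0.724, 0.001]
force: [-2.9, -0.1, 6.4]
grip_width: 0.275
grip_force: 60.7
```

```bash
python3 -m handwheel '[[[0,0,0.3,0,0,0,-1],[0,0,0,0,0,0,-0.3],[0,0,0,0,0,0,0.1],[0,0,0,0,0,0,0.2],[0,0,0,0,0,0,0.2],[0,0,0,0,0,0,0.2],[0,0,25,0,0,0,0.2],[0,0,55,0,0,0,0.2]]]'
python3 -m handwheel '[[[1,-20,10,0,0,0,-0.25],[2,-55,0,0,0,0,-0.25],[2,-55,0,0,0,0,-0.25],[1,-3,0,0,0,0,-0.25],[0,0,0,0,0,0,-0.25],[0,0,0,0,0,0,-0.25]]]'
python3 - <<'E'
from h import *
go((517.6,-164.2,38),92.6)
im,c=shot("wrist","w9");print("knob expected",proj(c,[(517.6,-164.2,59),(517.6,-164.2,46)]).round())
cv2.imwrite("pics/w9.png",cv2.resize(im[0:400,160:480],None,fx=1.5,fy=1.5,interpolation=2)[:,:,::-1])
E
```

```text
time_s: 34.05
eef_pos: [509.6, -30.8, 117.0]
ee_rot: [-0.002, 0.69, 0.724, 0.0]
force: [0.4, -0.4, 0.8]
grip_width: 0.601
grip_force: 0.0
time_s: 34.8
eef_pos: [516.8, -162.9, 127.6]
ee_rot: [-0.0, 0.69, 0.724, 0.001]
force: [0.2, -0.2, 0.7]
grip_width: 0.371
grip_force: 0.0
d [  0.8  -1.3 -89.6] rv [-0.1  0.1 -0.2] j [-0.52  0.46  1.59  0.    1.09 -0.57] t 34.8
knob expected [[321. 216.]
 [321. 210.]]
```

View pics/w9.png

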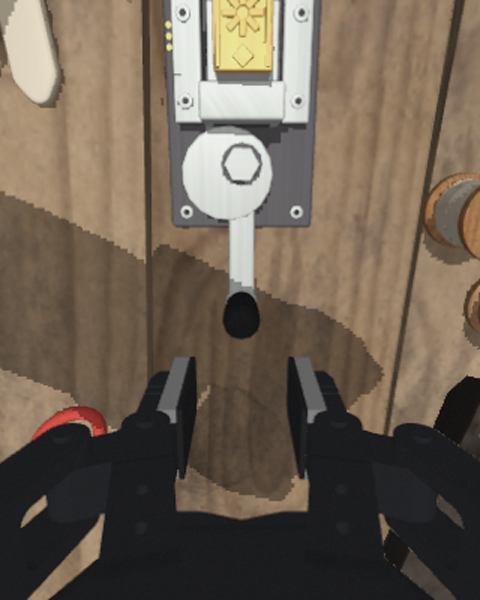

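Crop: the knob is at (241,318), midway between the pads (x≈190 and 295) and within 3 mm of the prediction. The wide die is seated against the row's end at the jaw.

```bash
python3 -m handwheel '[[[0.5,-0.5,-40,0,0,0,-0.25],[0.3,-0.5,-35,0,0,0,-0.25],[0,0,-14.5,0,0,0,-0.25],[0,0,0,0,0,0,-0.25]]]'
python3 -m handwheel '[[[-13.1,0.5,0,0,0,-10,-0.25],[-12.7,2.8,0,0,0,-10,-0.25],[0,0,0,0,0,0,-0.25]]]'
```

```text
time_s: 35.35
eef_pos: [517.6, -164.6, 38.0]
ee_rot: [-0.0, 0.69, 0.724, 0.001]
force: [-0.1, -0.3, -0.5]
grip_width: 0.373
grip_force: 0.0
time_s: 35.72
eef_pos: [492.3, -162.0, 39.7]
ee_rot: [0.001, 0.805, 0.593, 0.002]
force: [0.2, 0.4, 0.5]
grip_width: 0.372
grip_force: 0.0
```

```bash
python3 -m handwheel '[[[-12.1,5,-0.5,0,0,-10,-0.25],[-11,7,0,0,0,-10,-0.25],[0,0,0,0,0,0,-0.25]]]'
python3 -m handwheel '[[[-4.9,4.3,0,0,0,-5,-0.25],[-4.8,4.5,0,0,0,-5,-0.25],[0,0,0,0,0,0,-0.25],[0,0,0,0,0,0,-0.25]]]'
python3 - <<'E'
from h import *
im,c=shot("wrist","w10");go((514.15-63.2,-89.3-40.4,38),32.6)
cv2.imwrite("pics/w10.png",cv2.resize(im[0:400,100:540],None,fx=1.4,fy=1.4,interpolation=2)[:,:,::-1])
E
```

```text
time_s: 36.1
eef_pos: [469.5, -150.1, 38.8]
ee_rot: [0.001, 0.895, 0.446, 0.002]
force: [1.1, -0.8, 0.5]
grip_width: 0.379
grip_force: 0.5
time_s: 36.6
eef_pos: [460.0, -141.6, 38.2]
ee_rot: [0.001, 0.931, 0.366, 0.002]
force: [4.0, -3.8, 3.3]
grip_width: 0.381
grip_force: 2.5
d [-9.  11.8 -0.1] rv [  0.1   0.2 -10.3] j [-0.54  0.49  1.85  0.    0.8   0.28] t 36.65
```

View pics/w10.png

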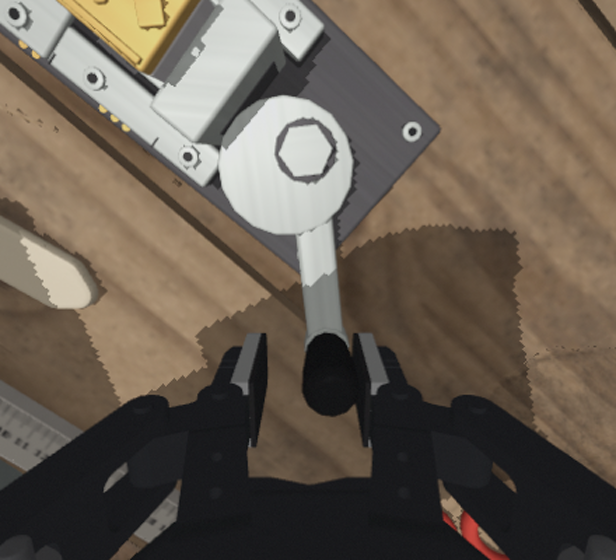

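The lever is swinging in the fork, with the right pad against the knob at (330,375). The lever is near 0.8 rad and moving freely (about 5 N).

```bash
python3 -m handwheel '[[[-4.3,5,0,0,0,-5,-0.25],[-3.7,5.4,0,0,0,-5,-0.25],[0,0,0,0,0,0,-0.25],[0,0,0,0,0,0,-0.25]]]' 100
python3 -m handwheel '[[[-1.3,2.3,0,0,0,-2,-0.25],[0,0,0,0,0,0,-0.25],[0,0,0,0,0,0,-0.25]]]'
python3 -m handwheel '[[[-1.3,2.3,0,0,0,-2,-0.25],[0,0,0,0,0,0,-0.25],[0,0,0,0,0,0,-0.25]]]'
```

```text
time_s: 37.15
eef_pos: [451.3, -130.9, 37.8]
ee_rot: [0.001, 0.959, 0.283, 0.001]
force: [1.8, -3.3, 3.6]
grip_width: 0.373
grip_force: 2.5
time_s: 37.52
eef_pos: [451.0, -129.6, 38.0]
ee_rot: [0.002, 0.964, 0.266, 0.002]
force: [5.4, -10.1, -0.8]
grip_width: 0.375
grip_force: 5.9
time_s: 37.9
eef_pos: [450.4, -128.2, 38.1]
ee_rot: [0.003, 0.969, 0.249, 0.003]
force: [9.2, -15.4, -4.6]
grip_width: 0.376
grip_force: 8.6
```

```bash
python3 -m handwheel '[[[-1.2,2.3,0,0,0,-2,-0.25],[0,0,0,0,0,0,-0.25],[0,0,0,0,0,0,-0.25]]]'
python3 -m handwheel '[[[2,-4,0,0,0,0,-0.25],[2,-4,0,0,0,0,-0.25],[0,0,0,0,0,0,-0.25]]]'
```

```text
time_s: 38.28
eef_pos: [449.8, -126.7, 38.2]
ee_rot: [0.004, 0.973, 0.232, 0.003]
force: [11.3, -18.9, -9.1]
grip_width: 0.377
grip_force: 11.3
time_s: 38.65
eef_pos: [450.9, -131.5, 37.3]
ee_rot: [0.0, 0.973, 0.232, 0.0]
force: [1.2, -2.7, 0.0]
grip_width: 0.374
grip_force: 1.7
```

```bash
python3 -m handwheel '[[[0.8,-1.7,0,0,0,0,-0.25],[0.6,-1.3,0,0,0,0,-0.25],[0,0,0,0,0,0,-0.25]]]'
```

```text
time_s: 39.02
eef_pos: [452.3, -134.4, 37.5]
ee_rot: [0.0, 0.973, 0.231, 0.001]
force: [-0.2, -0.3, -0.3]
grip_width: 0.377
grip_force: 0.0
```

```bash
python3 -m handwheel '[[[0,0,15,0,0,0,-0.25],[0,0,40,0,0,0,-0.25],[0,0,50,0,0,0,0.2],[0,-20,50,0,0,0,0.2],[0,-40,20,0,0,0,0.2],[0,0,0,0,0,0,0.2],[0,0,0,0,0,0,0.2]]]'
python3 - <<'E'
from h import *
im,c=shot("wrist","w11")
hsv=cv2.cvtColor(im,cv2.COLOR_RGB2HSV)
m=cv2.inRange(hsv,(18,90,70),(35,255,255))
for k in cv2.findContours(m,0,2)[0]:
    if cv2.contourArea(k)>80:
        P=ray(c,k.reshape(-1,2),66)[:,:2].astype(np.float32);r=cv2.minAreaRect(P);print(k.reshape(-1,2).mean(0).round(),np.round(r[0],1),np.round(r[1],1),round(r[2],1))
g=im.max(2);P0=proj(c,[(450,-132,52)])[0].astype(int);print("knob exp",P0)
m=(g<32).astype(np.uint8);n,l,st,ce=cv2.connectedComponentsWithStats(m)
for i in range(1,n):
    if 60<st[i,4]<3000 and np.hypot(*(ce[i]-P0))<70: 
        p=ray(c,[ce[i]],46)[0];d=p[:2]-[514.15,-89.3];print(ce[i].round(),st[i],p.round(1),"theta",np.arctan2(-(d@[.999,.0454]),-(d@[-.0454,.999])).round(3),np.hypot(*d).round(1))
im,c=shot("top")
m=cv2.inRange(cv2.cvtColor(im,cv2.COLOR_RGB2HSV),(18,110,100),(35,255,255))
for k in cv2.findContours(m,0,2)[0]:
    q=k.reshape(-1,2).mean(0);p=ray(c,[q],66)[0]
    if cv2.contourArea(k)>15 and abs(p[1])<150 and p[0]<650: print("top",q,p.round())
E
```

```text
time_s: 39.9
eef_pos: [452.2, -194.0, 212.5]
ee_rot: [0.0, 0.973, 0.231, 0.001]
force: [0.2, 0.4, -0.3]
grip_width: 0.597
grip_force: 0.0
[627. 223.] [ 554.9 -486.5] [33.6 21.3] 43.6
[155.  33.] [510.5  -5.1] [23.9 90.7] 2.5
knob exp [264 158]
[276. 152.] [265 146  17  18 106] [ 460.3 -139.3   46. ] theta 0.867 73.5
```

```bash
python3 - <<'E'
from h import *
im,c=shot("wrist")
print("cam",(-c[2].T@c[3]).round())
for z in (46,52,56,59):
    p=ray(c,[(275.5,151.5)],z)[0];d=p[:2]-[514.15,-89.3];print(z,p.round(1),np.arctan2(-(d@[.999,.0454]),-(d@[-.0454,.999])).round(3),np.hypot(*d).round(1))
g=im.max(2);print(g[135:170:2,250:300:2])
P=np.array([514.15,-89.3])
for t in (.8,.87,.95,1.0,1.05):
    k=P+75*(-np.sin(t)*np.array([.999,.0454])-np.cos(t)*np.array([-.0454,.999]));print(t,proj(c,[(*k,59),(*k,25)]).round(1).tolist(),proj(c,[(*P,30)]).round())
E
```

```text
cam [ 519. -160.  346.]
46 [ 460.2 -138.6   46. ] 0.876 73.0
52 [ 461.4 -139.    52. ] 0.861 72.4
56 [ 462.2 -139.3   56. ] 0.85 72.1
59 [ 462.8 -139.5   59. ] 0.842 71.8
[[160 164 165 153 108  74  74  87 218 226 221 224 223 215 122  85  88  85
  128 137 131 130 117 108 111]
 [155 160 162 162 159 146 109  75 193 227 222 222 223 223 152  82  85  87
  121 138 137 136 130 119 114]
 [158 160 160 160 161 162 163 154 177 225 223 221 224 221 184  83  80  81
  113 134 137 139 137 130 118]
 [165 165 160 155 156 162 163 167 142 221 224 219 224 221 202  99  79  78
   73 124 134 133 131 137 136]
 [168 166 163 164 162 160 160 162 163 213 224 219 215 218 213 116  78  81
   77  77  94  82 136 139 142]
 [167 166 163 166 165 164 158 160 162 194 202  94  74  85 109 116  87  77
   81  79  80  82 124 141 142]
 [164 164 163 168 169 169 167 167 156  46  22  20  20  17  17  79 103  80
   77  76  80  83  86 133 138]
 [159 166 169 167 169 169 171 137  28  32  30  30  28  20  16  16 101  89
   84  78  78  75  79 103 140]
 [148 153 163 168 168 168 164  50  39  61  65  60  36  27  23  16  61  98
  103 102  86  
[... 519 characters left out ...]
 163 161 162 158 157]
 [169 168 170 168 164 161 162 142  73  36  40  38  28  47 115 166 170 171
  169 167 167 163 164 160 158]
 [166 164 169 169 163 164 165 159 152 116 105  99 108 147 152 160 165 168
  172 170 167 164 163 161 163]
 [164 167 166 164 163 160 164 165 160 164 164 162 156 153 151 150 152 160
  167 169 168 161 165 166 163]
 [164 166 167 166 167 163 164 169 168 167 163 164 164 159 157 155 151 147
  155 165 169 167 168 164 164]]
0.8 [[279.7, 153.6], [283.9, 148.9]] [[255.  78.]]
0.87 [[274.6, 155.3], [279.3, 150.4]] [[255.  78.]]
0.95 [[268.7, 156.7], [274.0, 151.7]] [[255.  78.]]
1.0 [[264.9, 157.4], [270.6, 152.3]] [[255.  78.]]
1.05 [[261.1, 157.9], [267.2, 152.7]] [[255.  78.]]
```

```bash
python3 -m handwheel '[[[0,40,-20,0,0,0,-0.25],[0,20,-50,0,0,0,-0.25],[0,0,-50,0,0,0,-0.25],[0,0,-40,0,0,0,-0.25],[0,0,-14,0,0,0,-0.25],[0,0,0,0,0,0,-0.25]]]'
python3 -m handwheel '[[[-1.5,3,0,0,0,0,-0.25],[-1.5,2.5,0,0,0,0,-0.25],[-1.5,2.5,0,0,0,0,-0.25],[0,0,0,0,0,0,-0.25],[0,0,0,0,0,0,-0.25]]]'
python3 -m handwheel '[[[-1.7,2.7,0,0,0,-1,-0.25],[-1.4,2.3,0,0,0,-1,-0.25],[0,0,0,0,0,0,-0.25],[0,0,0,0,0,0,-0.25],[0,0,0,0,0,0,-0.25]]]'
```

```text
time_s: 40.8
eef_pos: [452.6, -134.4, 38.7]
ee_rot: [0.0, 0.973, 0.231, 0.001]
force: [0.9, -0.9, -0.2]
grip_width: 0.37
grip_force: 0.0
time_s: 41.42
eef_pos: [449.9, -129.3, 40.1]
ee_rot: [0.004, 0.973, 0.231, 0.003]
force: [4.1, -15.9, -6.5]
grip_width: 0.375
grip_force: 7.6
time_s: 42.05
eef_pos: [448.0, -126.2, 40.3]
ee_rot: [0.006, 0.977, 0.214, 0.004]
force: [7.1, -27.1, -15.3]
grip_width: 0.377
grip_force: 13.9
```

```bash
python3 -m handwheel '[[[2.2,-4,0,0,0,1,-0.25],[2.2,-4,0,0,0,1,-0.25],[2,-3.7,0,0,0,0,-0.25],[1.2,-1.3,0,0,0,0,-0.25],[0,0,0,0,0,0,-0.25]]]'
python3 -m handwheel '[[[0,0,14,0,0,0,-0.25],[0,0,40,0,0,0,-0.25],[0,0,50,0,0,0,0.2],[0,-20,50,0,0,0,0.2],[0,-40,20,0,0,0,0.2],[0,0,0,0,0,0,0.2],[0,0,0,0,0,0,0.2]]]'
python3 - <<'E'
from h import *
a=cv2.imread("pics/w11.png")[:,:,::-1]
im,c=shot("wrist","w12");go((452.2,-194,212.5),26.8)
for I in (a,im):
    m=(I.max(2)[140:172,255:292]<80).astype(np.uint8)
    I=I.astype(int);ch=(I.max(2)-I.min(2))
    dark=((I.max(2)<95)&(ch<14)).astype(np.uint8)
    n,l,st,ce=cv2.connectedComponentsWithStats(dark)
    for i in range(1,n):
        if 100<st[i,4]<1500 and np.hypot(*(ce[i]-[270,156]))<25: print(ce[i].round(1),st[i])
p,q=[cv2.cvtColor(np.ascontiguousarray(I),cv2.COLOR_RGB2GRAY).astype(np.float32) for I in (a,im)]
print("knob shift",cv2.phaseCorrelate(p[140:172,250:290],q[140:172,250:290]),"hub",cv2.phaseCorrelate(p[20:110,150:240],q[20:110,150:240]))
print(c[3]) 
E
```

```text
time_s: 42.68
eef_pos: [452.5, -134.4, 38.7]
ee_rot: [0.001, 0.973, 0.231, 0.001]
force: [-0.0, -0.2, 0.1]
grip_width: 0.376
grip_force: 0.0
time_s: 43.55
eef_pos: [452.2, -193.9, 212.5]
ee_rot: [0.0, 0.973, 0.231, 0.001]
force: [-0.7, -0.9, -0.0]
grip_width: 0.603
grip_force: 0.0
d [-0.  -0.3  0.3] rv [-0.   0.1  0. ] j [-0.64  0.26  1.64  0.    1.24  0.46] t 43.6
[272.4 154.3] [263 145  21  20 306]
[272.4 154.4] [263 145  21  20 310]
knob shift ((-0.013683497416387524, 0.06123838663945769), 0.9875336578115821) hub ((-0.018756537277276664, -0.01894358347173153), 0.9878191108468138)
[-376.50973626  274.23976925  445.17947863]
```

```bash
python3 -c "
from rig import *
print(finish_job())"
```

```text
the job is handed in; nothing more can be done
None
```

The job is handed in at about 44 s: all three dies stand in order against the stop, and the cam lever is swung in and held at about 0.94 rad (my estimate, just under the 0.95 to 1.2 given for tight). A repeat push of about 28 N left it unmoved, and I could not measure the jaw force directly. I viewed 12 pictures, two over the limit of 10.

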